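Unstack the gift tins onto their display risers

ROBOT

A 6-joint arm with a two-finger parallel gripper is mounted at the origin on the work surface. World frame = base frame: x ahead of the robot, y to its left, z up, the work surface at z = 0. Lengths are in mm, angles in rad, forces in N, time in s.
With the tool pointing down it reaches from about 350 to 975 mm from the base axis. Payload 7.1 kg.
Tool frame: the origin (TCP) lies at the very end of the fingers, on their centre line; the grasp point (between the pads) lies ctrl.hold_point_z behind it (ctrl.hold_point_z is the distance from the TCP to the grasp point, in mm); z points along the fingers, y is the line along which they close (so a half turn about z gives the same grasp; the last joint's range is limited). The gripper opens to 88 mm and grips with 3 to 60 N. Pads are 20 mm wide; open, the fingers measure 115 mm over their backs; the gripper's body (75 mm by 178 mm) begins 61 mm behind the grasp point.
Start: joints at [-1.351, 0.423, 1.63, -0, 1.089, -0.019], TCP at [147.855, -607.243, 222.675] pointing down, gripper open.
Joint ranges: [-3, 3], [-0.9, 2.11], [0.09, 2.58], [-1.31, 4.45], [0.11, 2.69], [-2.54, 2.54]. Speed limits (rad/s): [2.39, 2.39, 3.01, 3.14, 3.14, 3.14].

INTERFACE

Orientations are given as a rotation vector (axis times angle).
In Python, from workcell import ctrl gives the robot as it stands. The module is installed in compiled form; this text tells all that it offers.
- The arm moves only by the shell command python3 -m creep 'ROWS'. ROWS is JSON, a list of rows, each an object with "translation": the shift along the tool's x, y, z in mm, a list of three; "angular": the turn, a rotation vector about the tool's x, y, z in rad, a list of three; "jaw": the opening, from 0 (shut) to 1 (fully open). A call has exactly 8 rows; each row is the pose to reach, as a shift and turn from the pose commanded when the call began, along the tool's axes at that moment; what a row does not reach only later rows make up. A row lasts 1/8 s, in which the tool goes at most 62.5 mm and 10.7 degrees, less where a joint would pass 70% of its speed; a pose out of reach is approached as far as the arm can. A call with a gripper value outside its range is refused whole. The fingers move at their own pace and stop on an object; the grip force is fixed at half the most. Time passes only in rows, so rows that repeat a pose let the fingers close, or fill a call up. It gives the time, the measured TCP pose, the force, the opening and the grip force at its end, in the units of the state.
- ctrl.get_obs(): the state, without advancing time (a new reading comes with each control period).
- ctrl.get_image(name): name is "side" or "top"; returns the picture (400x640x3 uint8, red, green, blue); there is no depth.
- ctrl.camera_info(name): a dict with "camera_matrix" (3x3 intrinsics, pixels), "world_from_camera" (4x4, takes a point from camera to world coordinates). Camera axes: x right, y up, looking along -z (the intrinsics and any distortion apply to the point x, -y, -z); pixel columns grow to the right and rows downward; lengths in mm; the calibration is good to about 2 mm. A picture is of the moment at which its call begins. camera_info takes no time and is no camera call.
- ctrl.close_job(): hands the job in; it is judged then, once.
Trained networks look in the newest picture that a camera, given by its name, has taken for a name from the list of things; names that differ only in an ending like _2 or _b are one class to them, and where a whole thing is asked for, a point or a joint stands for the part that bears it (a point fixed in the world has none). Each returns a list of dicts, best first, with "score" (0 to 1); they miss things now and then, are a little off and sometimes report something else, mostly with a low value. They report only what shows in the picture. A call takes as long as a camera call. They do not tell look-alikes from the thing itself.
- ctrl.look_for(camera, label): "rect" ([left, top, right, bottom] in pixels, round what is visible of it).
The state is a dict: "t": time; "qpos": joint angles; "qvel": joint speeds; "joint_torque": joint torques, N m; "ee_pos": TCP position; "orientation": TCP orientation; "ft_force": force on the tool from outside, world axes, zero at the start; "moment": the same for the moment, N m; "width": finger opening in mm; "grasp_force": force on a finger pad.
Only numpy, scipy, OpenCV 4.12 (cv2) and the standard library are available. Lean on these libraries where they do the work, as an engineer would, in place of code of your own. Each camera call takes 0.05 s, during which the arm holds its last target. There are 200 camera calls.

TASK

Unstack the delivery of gift tins and set each one squarely on the middle of the display riser of its own colour: blue, green and cream. Then set the red cottage tin on top of the cream tin on its riser, with the groove under it fully seated over the rib of the cream lid. Keep the tins upright, leave the mug, the snow globe and the sheep where they stand, and let go of everything.

Things in the scene. Friction and masses are not known exactly. Their poses are not given: they have to be found in the camera images.
- cream_tin: Cream rectangular tin, bottom of the stack, standing on the counter; 124 long (x) x 64 wide (y) x 40 mm high to the lid, about 0.24 kg. Half-round rib along x on its lid: 38 x 10 wide x 6 mm high, centred. Groove along x in its underside: 44 x 16 wide x 8 mm deep, centred. Origin: centre of underside, z up, x along the length; alike either way round.
- green_tin: Green rectangular tin, middle of the stack, keyed onto the cream tin, same heading; 92 long (x) x 50 wide (y) x 36 mm high to the lid, about 0.16 kg. Half-round rib along x on its lid: 38 x 10 wide x 6 mm high, centred. Groove along x in its underside: 44 x 16 wide x 8 mm deep, centred. Origin: centre of underside, z up, x along the length; alike either way round.
- blue_tin: Blue rectangular tin, top of the stack, keyed onto the green tin, same heading; 62 long (x) x 36 wide (y) x 34 mm high to the lid, about 0.10 kg. Half-round rib along x on its lid: 38 x 10 wide x 6 mm high, centred. Groove along x in its underside: 44 x 16 wide x 8 mm deep, centred. Origin: centre of underside, z up, x along the length; alike either way round.
- cottage_tin: Red tin shaped as a cottage, standing alone on the counter; 62 long (x) x 40 wide (y), upright walls 34 mm high, then a pitched roof (ridge along x) to 46 mm and a chimney to 53 mm, about 0.12 kg. Groove along x in its underside: 44 x 16 wide x 8 mm deep, centred. Origin: centre of underside, z up, x along the length; alike either way round.
- riser_cream: Fixed low wooden display riser with a cream top, 144 long (x) x 84 wide (y) x 16 mm high, flat, on the counter. Origin: centre of its underside, z up, x along its length; the top face is 16 mm above the origin.
- riser_green: The same riser with a green top; same size and origin.
- riser_blue: The same riser with a blue top; same size and origin.
- mug: White loose mug, 68 mm in diameter, 75 mm high, handle to its +y reaching about 35 mm farther. Not to be moved. Origin: centre of the underside.
- snow_globe: Loose snow globe, a glass ball on a dark wooden foot 52 mm across, 59 mm high. Not to be moved. Origin: centre of the underside.
- sheep: Loose small white sheep figure with a black head and legs, about 55 long (x) x 26 wide x 44 mm high. Not to be moved. Origin: under the middle of its body at the feet.
Not all that is in view belongs to the job. What is shaped like the cream_tin but orange or purple is not meant.

How it is judged:
By the outcome, as a careful person would: the job done as asked, in the order asked, and still so for the second after the job is handed in, with the robot touching nothing.
It also fails if it takes over 122 s, if anything falls off the work surface, if the arm or the gripper's body presses on something with over 40 N, if the wrist force passes 120 N, or if a joint passes its speed limit or range.

## Working session

There is one attempt and no reset: what is moved stays moved. The work goes in short steps, Python scripts to look and compute and a shell command to move; the robot and the scene stay as the last step left them, time stands still between calls to the robot, and variables do not carry over. Pictures are saved under pics/ and viewed, at most 14 in all, crops included, and the job is handed in when it is done.

```bash
mkdir -p pics
python3 - <<'E'
from workcell import ctrl
import cv2,numpy as np
for n in("top","side"):
    im=ctrl.get_image(n); cv2.imwrite(f"pics/{n}0.png",im[:,:,::-1]); c=ctrl.camera_info(n); print(n,np.round(c["camera_matrix"],1).tolist(),np.round(c["world_from_camera"],3).tolist(),[k for k in c])
    for l in "cream_tin green_tin blue_tin cottage_tin riser_cream riser_green riser_blue mug snow_globe sheep".split():
        print(l,[(round(d["score"],2),np.round(d["rect"]).tolist()) for d in ctrl.look_for(n,l)][:4])
print(ctrl.hold_point_z,ctrl.get_obs())
E
```

```text
top [[499.5, 0.0, 323.5], [0.0, 499.5, 195.6], [0.0, 0.0, 1.0]] [[-0.005, 0.981, -0.196, 220.904], [-1.0, -0.008, -0.015, 36.559], [-0.017, 0.196, 0.98, 1488.689], [0.0, 0.0, 0.0, 1.0]] ['camera_matrix', 'world_from_camera']
cream_tin [(0.89, [321.0, 187.0, 353.0, 229.0]), (0.86, [401.0, 259.0, 449.0, 306.0]), (0.75, [244.0, 248.0, 281.0, 294.0]), (0.71, [165.0, 262.0, 213.0, 289.0])]
green_tin [(0.85, [322.0, 189.0, 351.0, 223.0])]
blue_tin [(0.61, [328.0, 192.0, 343.0, 216.0])]
cottage_tin [(0.7, [400.0, 149.0, 424.0, 176.0])]
riser_cream [(0.79, [445.0, 188.0, 492.0, 241.0])]
riser_green [(0.8, [260.0, 144.0, 295.0, 194.0]), (0.28, [398.0, 151.0, 426.0, 175.0])]
riser_blue [(0.55, [198.0, 189.0, 233.0, 243.0])]
mug [(0.61, [315.0, 121.0, 351.0, 152.0])]
snow_globe [(0.73, [393.0, 214.0, 410.0, 236.0])]
sheep []
side [[509.1, 0.0, 315.5], [0.0, 509.1, 197.1], [0.0, 0.0, 1.0]] [[-0.964, 0.197, -0.179, 244.457], [-0.266, -0.747, 0.61, 872.219], [-0.014, 0.635, 0.772, 1118.794], [0.0, 0.0, 0.0, 1.0]] ['camera_matrix', 'world_from_camera']
cream_tin [(0.91, [390.0, 140.0, 438.0, 176.0]
[... 684 characters left out ...]
3 {'t': 1.1, 'qpos': array([-1.35099117e+00,  4.23082582e-01,  1.62989856e+00,  1.10907142e-05,
        1.08858194e+00, -1.89796553e-02]), 'qvel': array([-1.92394437e-04,  7.30117767e-05, -1.57452697e-03, -9.35828839e-04,
       -2.91105737e-04, -1.75778594e-04]), 'joint_torque': array([ 1.14861350e-04, -5.44581556e+01, -2.74040920e+01,  6.45121350e-02,
        1.67375430e-02,  1.57525210e-05]), 'ee_pos': array([ 147.86483727, -607.24858171,  222.6865129 ]), 'orientation': array([3.11920098e+00, 3.74180426e-01, 2.00132497e-05]), 'ft_force': array([-0.10800059,  0.30673798, -0.06046759]), 'moment': array([ 0.00639607, -0.06629195, -0.01017139]), 'grasp_force': 0.0, 'width': 87.80940696862099}
```

View pics/top0.png

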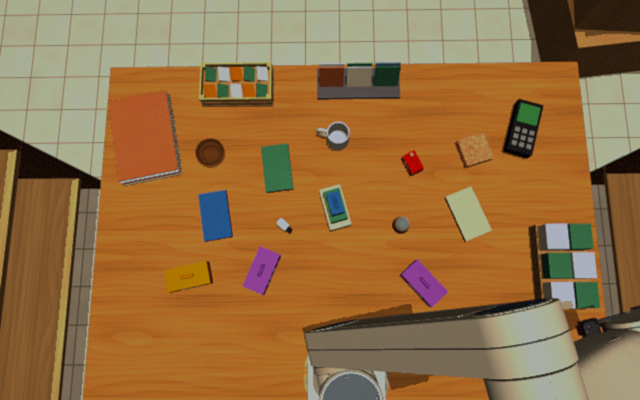

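View pics/side0.png

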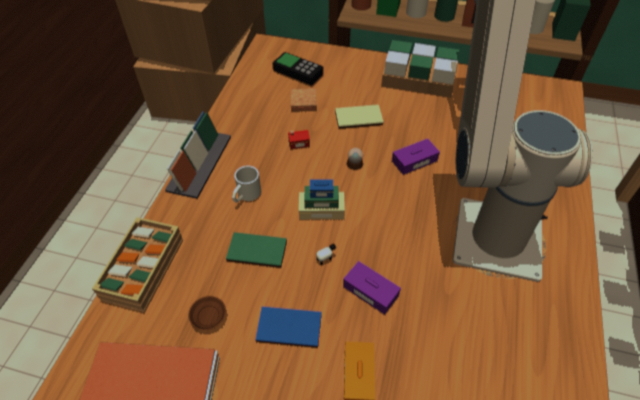

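The top view shows the stack at (335,208), and the risers green (277,168), blue (215,216) and cream (468,214). The cottage is at (412,162), mug (337,135), globe (401,225) and sheep (284,226). The purple and orange tins are decoys. Next I'll zoom in.

Run:
```python
import cv2,numpy as np
t=cv2.imread("pics/top0.png");s=cv2.imread("pics/side0.png")
def c(im,x,y,r=33): return cv2.resize(im[y-r:y+r,x-r:x+r],(198,198),interpolation=cv2.INTER_CUBIC)
A=[c(t,*p) for p in((335,208),(412,162),(468,214),(277,168))];B=[c(s,*p) for p in((321,200),(299,141),(359,117),(257,250))]
A2=[c(t,215,216),c(s,289,327),c(t,284,226),c(t,401,225)]
cv2.imwrite("pics/m0.png",np.vstack([np.hstack(A),np.hstack(B),np.hstack(A2)]))
for n,im in(("t",t),("s",s)):
  h=cv2.cvtColor(im,cv2.COLOR_BGR2HSV)
  for p in (((335,208),(322,208),(335,205),(412,162),(468,214),(277,168),(215,216),(300,200)) if n=="t" else ((321,183),(321,196),(321,212),(305,205),(299,136),(299,143),(359,117),(257,245),(257,262),(289,320),(400,220))): print(n,p,h[p[1],p[0]])
```

```text
t (335, 208) [105 183 114]
t (322, 208) [ 15 207 164]
t (335, 205) [106 182 116]
t (412, 162) [  2 255 176]
t (468, 214) [ 33  64 174]
t (277, 168) [ 69 134 110]
t (215, 216) [105 192 130]
t (300, 200) [ 15 200 175]
s (321, 183) [106 175 111]
s (321, 196) [90 22 57]
s (321, 212) [ 19 122  92]
s (305, 205) [45 85 60]
s (299, 136) [  2 214 168]
s (299, 143) [11 86 89]
s (359, 117) [ 34  79 177]
s (257, 245) [ 68 113  97]
s (257, 262) [ 66 100  64]
s (289, 320) [106 173 122]
s (400, 220) [ 14 174 167]
```

View pics/m0.png

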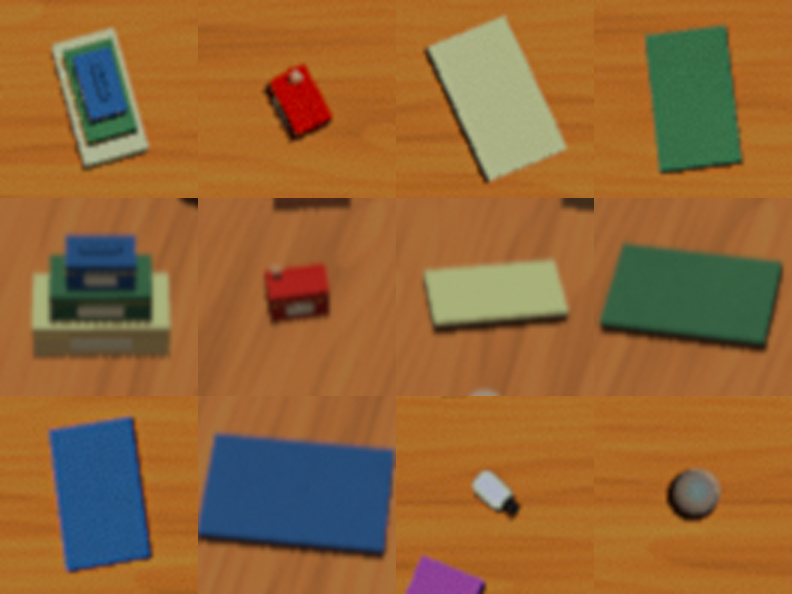

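The zooms show clean faces: the stack lids are bright against dark sides, and the riser tops are uniform. I'll fit each pose by matching the projected hull to the colour mask.

```bash
cat > h.py <<'E'
import cv2,numpy as np
from scipy.optimize import minimize
from workcell import ctrl
def cam(n):
    c=ctrl.camera_info(n); return np.array(c["camera_matrix"]),np.linalg.inv(np.array(c["world_from_camera"]))
def proj(n,P):
    K,T=cam(n); q=np.c_[P,np.ones(len(P))]@T.T; q=q[:,:3]*[1,-1,-1]; q=q@K.T; return q[:,:2]/q[:,2:]
def unproj(n,uv,z):
    K,T=cam(n); W=np.linalg.inv(T); d=np.linalg.inv(K)@[uv[0],uv[1],1]; d=W[:3,:3]@(d*[1,-1,-1]); o=W[:3,3]; return o+d*(z-o[2])/d[2]
def hull(im,uv,lo,hi,r=40):
    x,y=map(int,uv);x0,y0=max(x-r,0),max(y-r,0); c=im[y0:y+r,x0:x+r]
    c=cv2.resize(c,None,fx=8,fy=8,interpolation=cv2.INTER_CUBIC); m=cv2.inRange(cv2.cvtColor(c,cv2.COLOR_RGB2HSV),lo,hi)
    if lo[0]==0: m|=cv2.inRange(cv2.cvtColor(c,cv2.COLOR_RGB2HSV),(172,)+lo[1:],(180,)+hi[1:])
    m=cv2.morphologyEx(m,cv2.MORPH_OPEN,np.ones((13,13)))
    cs=cv2.findContours(m,cv2.RETR_EXTERNAL,cv2.CHAIN_APPROX_NONE)[0]
    p=cv2.convexHull(max(cs,key=cv2.contourArea))[:,0].astype(float); return (p+.5)/8-.5+[x0,y0]
def model(L,W,z,ridge=0):
    a=[[sx*L/2,sy*W/2,z] for sx in(-1,1) for sy in(-1,1)]
    if ridge: a+=[[s*L/2,0,ridge] for s in(-1,1)]
    return np.array(a,float)
def fit(n,H,M,yaw0s=(0,.4,.8,1.2,1.6,2,2.4,2.8)):
    H=H.astype(np.float32); c=unproj(n,H.mean(0),M[:,2].mean())
    def cost(p):
        k,s=np.cos(p[2]*.01),np.sin(p[2]*.01); P=M@np.array([[k,s,0],[-s,k,0],[0,0,1]])+[p[0],p[1],0]
        h=cv2.convexHull(proj(n,P).astype(np.float32)); i=cv2.intersectConvexConvex(h,H.reshape(-1,1,2))[0]
        return 1-i/(cv2.contourArea(h)+cv2.contourArea(H)-i)
    b=min((minimize(cost,[c[0],c[1],100*y],method="Nelder-Mead",options=dict(initial_simplex=np.array([c[0],c[1],100*y])+np.array([[0,0,0],[8,0,0],[0,8,0],[0,0,25]]))) for y in yaw0s),key=lambda r:r.fun)
    y=(b.x[2]*.01+np.pi/2)%np.pi-np.pi/2; return np.round([b.x[0],b.x[1],y,1-b.fun],3)
BL=((98,90,80),(118,255,255));GR=((55,60,75),(88,255,255));CR=((22,25,130),(45,140,255));RD=((0,130,95),(7,255,255))
SZ=dict(blue=(62,36,34,BL),green=(92,50,36,GR),cream=(124,64,40,CR),cottage=(62,40,34,RD))
E
python3 - <<'E'
from h import *
I={n:cv2.imread(f"pics/{n}0.png")[:,:,::-1].copy() for n in("top","side")}
J=[("rcream",(468,214),(359,117),CR,model(144,84,16)),("rgreen",(277,168),(257,250),GR,model(144,84,16)),("rblue",(215,216),(289,327),BL,model(144,84,16)),
("cream",(335,208),(321,200),CR,model(124,64,40)),("green",(335,208),(321,195),GR,model(92,50,76)),("blue",(335,206),(321,187),BL,model(62,36,110)),("cottage",(412,162),(299,141),RD,model(62,40,34,46))]
for nm,t,s,c,M in J:
    print(nm,*[fit(n,hull(I[n],uv,*c),M) for n,uv in(("top",t),("side",s))])
for nm,t,s,z in(("mug",(337,135),(247,180),40),("globe",(401,225),(355,158),30),("sheep",(284,226),(326,254),25)): print(nm,unproj("top",t,z),unproj("side",s,z))
for uv in((424,283),(262,271),(188,276)): print("decoy",unproj("top",uv,40))
E
```

```text
rcream [ 4.59347e+02 -3.70036e+02  3.78000e-01  9.90000e-01] [ 4.57859e+02 -3.66977e+02  3.75000e-01  9.88000e-01]Traceback (most recent call last):
  File "<stdin>", line 6, in <module>
  File "h.py", line 27, in fit
    b=min((minimize(cost,[c[0],c[1],100*y],method="Nelder-Mead",options=dict(initial_simplex=np.array([c[0],c[1],100*y])+np.array([[0,0,0],[8,0,0],[0,8,0],[0,0,25]]))) for y in yaw0s),key=lambda r:r.fun)
  File "h.py", line 27, in <genexpr>
    b=min((minimize(cost,[c[0],c[1],100*y],method="Nelder-Mead",options=dict(initial_simplex=np.array([c[0],c[1],100*y])+np.array([[0,0,0],[8,0,0],[0,8,0],[0,0,25]]))) for y in yaw0s),key=lambda r:r.fun)
           ~~~~~~~~^^^^^^^^^^^^^^^^^^^^^^^^^^^^^^^^^^^^^^^^^^^^^^^^^^^^^^^^^^^^^^^^^^^^^^^^^^^^^^^^^^^^^^^^^^^^^^^^^^^^^^^^^^^^^^^^^^^^^^^^^^^^^^^^^^^^^^^^^^^^^^^^^^^^
    res = _minimize_neldermead(fun, x0, args, callback, bounds=bounds,
                               **options)
    fxr = func(xr)
    fx = function(np.copy(x), *(wrapper_args + args))
  File "h.py", line 25, in cost
    h=cv2.convexHull(proj(n,P).astype(np.float32)); i=cv2.intersectConvexConvex(h,H.reshape(-1,1,2))[0]
                     ~~~~^^^^^
  File "h.py", line 7, in proj
    K,T=cam(n); q=np.c_[P,np.ones(len(P))]@T.T; q=q[:,:3]*[1,-1,-1]; q=q@K.T; return q[:,:2]/q[:,2:]
        ~~~^^^
  File "h.py", line 5, in cam
    c=ctrl.camera_info(n); return np.array(c["camera_matrix"]),np.linalg.inv(np.array(c["world_from_camera"]))
ValueError: time passes only in moves, steps and waits
```

```bash
sed -i 's/^def cam(n):/import functools\n@functools.cache\ndef cam(n):/' h.py
python3 - <<'E'
from h import *
np.set_printoptions(suppress=True)
I={n:cv2.imread(f"pics/{n}0.png")[:,:,::-1].copy() for n in("top","side")}
J=[("rcream",(468,214),(359,117),CR,model(144,84,16)),("rgreen",(277,168),(257,250),GR,model(144,84,16)),("rblue",(215,216),(289,327),BL,model(144,84,16)),
("cream",(335,208),(321,200),CR,model(124,64,40)),("green",(335,208),(321,195),GR,model(92,50,76)),("blue",(335,206),(321,187),BL,model(62,36,110)),("cottage",(412,162),(299,141),RD,model(62,40,34,46))]
for nm,t,s,c,M in J:
    print(nm,*[fit(n,hull(I[n],uv,*c),M) for n,uv in(("top",t),("side",s))])
for nm,t,s,z in(("mug",(337,135),(247,180),40),("globe",(401,225),(355,158),30),("sheep",(284,226),(326,254),25)): print(nm,unproj("top",t,z),unproj("side",s,z))
for uv in((424,283),(262,271),(188,276)): print("decoy",unproj("top",uv,40))
E
```

```text
rcream [ 459.347 -370.036    0.378    0.99 ] [ 457.859 -366.977    0.375    0.988]
rgreen [605.966 200.813   0.118   0.938] [604.815 204.508   0.121   0.934]
rblue [459.605 385.348   0.165   0.979] [459.333 389.463   0.164   0.966]
cream [476.974  27.706   0.277   0.233] [542.829  15.703  -1.383   0.182]
green [477.809  24.075   0.236   0.193] [524.261  17.369  -1.56    0.13 ]
blue [477.097  26.709   0.261   0.969] [476.435  29.772   0.258   0.886]
cottage [ 612.887 -209.442    0.443    0.945] [ 611.654 -205.783    0.395    0.888]
mug [697.899417    17.51476746  40.        ] [698.98949183   9.43976976  40.        ]
globe [ 423.05292882 -167.68504046   30.        ] [ 424.22333446 -161.41974046   30.        ]
sheep [423.23093638 176.81844479  25.        ] [422.56335093 182.62861036  25.        ]
decoy [ 254.6922088  -225.78642896   40.        ]
decoy [291.13498843 237.37488454  40.        ]
decoy [278.08313829 450.58875452  40.        ]
```

```bash
cat > g.py <<'E'
import sys,numpy as np
from scipy.spatial.transform import Rotation as R
from workcell import ctrl
o=ctrl.get_obs();x,y,z,h=map(float,sys.argv[1:5]);r=R.from_rotvec(o["orientation"]);m=r.as_matrix()
h0=np.arctan2(m[1,0],m[0,0]); s=m.T@(np.array([x,y,z])-o["ee_pos"])
T=R.from_euler("z",h)*R.from_euler("x",np.pi)
print("t",round(o["t"],2),"pos",np.round(o["ee_pos"],1),"h",round(h0,3),"SHIFT",np.round(s,1),"ANG",np.round((r.inv()*T).as_rotvec(),3),"w",round(o["width"],1),"F",np.round(o["ft_force"],1))
E
python3 g.py 477 28 190 .26
```

```text
t 1.1 pos [ 147.9 -607.2  222.7] h 0.239 SHIFT [ 470.  -539.4   32.7] ANG [ 0.    -0.    -0.021] w 87.8 F [-0.1  0.3 -0.1]
```

```bash
R='{"translation":[470,-539.4,32.7],"angular":[0,0,-0.021],"jaw":1}'; true
python3 -m creep '[{"translation":[40,-46,0],"angular":[0,0,0],"jaw":1},{"translation":[80,-92,0],"angular":[0,0,0],"jaw":1},{"translation":[120,-138,0],"angular":[0,0,0],"jaw":1},{"translation":[160,-184,5],"angular":[0,0,0],"jaw":1},{"translation":[200,-230,10],"angular":[0,0,-0.01],"jaw":1},{"translation":[240,-276,15],"angular":[0,0,-0.021],"jaw":1},{"translation":[280,-322,20],"angular":[0,0,-0.021],"jaw":1},{"translation":[310,-356,25],"angular":[0,0,-0.021],"jaw":1}]'; python3 g.py 477 28 150 .26
```

```text
t: 2.1
ee_pos: [365.6, -186.1, 197.9]
orientation: [3.115, 0.408, 0.001]
ft_force: [0.5, -0.1, 0.9]
width: 88.1
grasp_force: 0.0
t 2.1 pos [ 365.6 -186.1  197.9] h 0.261 SHIFT [ 162.8 -178.1   47.9] ANG [ 0.    -0.001  0.001] w 88.1 F [ 0.5 -0.1  0.9]
```

```bash
python3 -m creep '[{"translation":[40,-44,5],"angular":[0,0,0],"jaw":1},{"translation":[80,-88,15],"angular":[0,0,0],"jaw":1},{"translation":[120,-132,30],"angular":[0,0,0],"jaw":1},{"translation":[150,-165,48],"angular":[0,0,0],"jaw":1},{"translation":[162.8,-178,48],"angular":[0,0,0],"jaw":1},{"translation":[162.8,-178,80],"angular":[0,0,0],"jaw":1},{"translation":[162.8,-178,105],"angular":[0,0,0],"jaw":1},{"translation":[162.8,-178,115],"angular":[0,0,0],"jaw":1}]'; python3 g.py 477 28 82 .26
```

```text
t: 3.1
ee_pos: [475.9, 25.2, 82.1]
orientation: [-3.115, -0.406, 0.002]
ft_force: [0.1, -0.1, -0.4]
width: 87.7
grasp_force: 0.0
t 3.1 pos [475.9  25.2  82.1] h 0.259 SHIFT [ 1.8 -2.4  0.1] ANG [-0.     0.001 -0.001] w 87.7 F [ 0.1 -0.1 -0.4]
```

```bash
python3 -m creep '[{"translation":[0,0,0],"angular":[0,0,0],"jaw":0.3},{"translation":[0,0,0],"angular":[0,0,0],"jaw":0.3},{"translation":[0,0,0],"angular":[0,0,0],"jaw":0.3},{"translation":[0,0,0],"angular":[0,0,0],"jaw":0.2},{"translation":[0,0,0],"angular":[0,0,0],"jaw":0.2},{"translation":[0,0,0],"angular":[0,0,0],"jaw":0.2},{"translation":[0,0,0],"angular":[0,0,0],"jaw":0.2},{"translation":[0,0,0],"angular":[0,0,0],"jaw":0.2}]'; python3 g.py 459.5 387.4 150 .165
python3 - <<'E'
from h import *
np.set_printoptions(suppress=True)
for n,uv in(("top",(335,208)),("side",(321,195))):
    im=ctrl.get_image(n); cv2.imwrite(f"pics/{n}1.png",im[:,:,::-1])
a=cv2.imread("pics/top1.png")[150:270,270:430];b=cv2.imread("pics/side1.png")[140:260,250:410]
cv2.imwrite("pics/m1.png",cv2.resize(np.hstack([a,b]),None,fx=2.5,fy=2.5))
E
```

```text
t: 4.1
ee_pos: [476.5, 25.9, 82.8]
orientation: [-3.115, -0.407, -0.0]
ft_force: [-0.4, 0.8, 3.9]
width: 35.9
grasp_force: 30.0
t 4.1 pos [476.5  25.9  82.8] h 0.26 SHIFT [  76.4 -353.8  -67.2] ANG [-0.    -0.     0.095] w 35.9 F [-0.4  0.8  3.9]
```

View pics/m1.png

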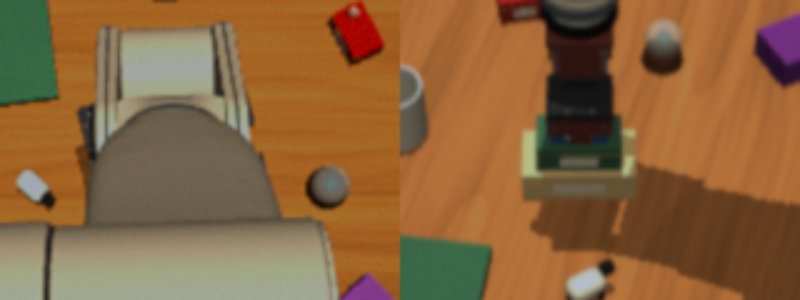

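The picture shows the fingers holding the blue tin (side view, 580,150), and the width of 35.9 agrees. Lift and carry.

```bash
python3 -m creep '[{"translation":[0,0,-10],"angular":[0,0,0],"jaw":0.2},{"translation":[0,0,-30],"angular":[0,0,0],"jaw":0.2},{"translation":[0,0,-60],"angular":[0,0,0],"jaw":0.2},{"translation":[3,-14,-75],"angular":[0,0,0],"jaw":0.2},{"translation":[12,-54,-80],"angular":[0,0,0.02],"jaw":0.2},{"translation":[23,-104,-80],"angular":[0,0,0.05],"jaw":0.2},{"translation":[34,-155,-80],"angular":[0,0,0.07],"jaw":0.2},{"translation":[45,-206,-80],"angular":[0,0,0.095],"jaw":0.2}]'; python3 g.py 459.5 387.4 100 .165
```

```text
t: 5.2
ee_pos: [466.2, 238.8, 162.7]
orientation: [-3.131, -0.258, 0.0]
ft_force: [1.9, -0.6, -0.5]
width: 35.8
grasp_force: 30.0
t 5.2 pos [466.2 238.8 162.7] h 0.164 SHIFT [  17.7 -147.7   62.7] ANG [-0.     0.    -0.001] w 35.8 F [ 1.9 -0.6 -0.5]
```

```bash
python3 -m creep '[{"translation":[5,-40,0],"angular":[0,0,0],"jaw":0.2},{"translation":[11,-90,10],"angular":[0,0,0],"jaw":0.2},{"translation":[15,-125,20],"angular":[0,0,0],"jaw":0.2},{"translation":[17.7,-147.7,35],"angular":[0,0,0],"jaw":0.2},{"translation":[17.7,-147.7,63],"angular":[0,0,0],"jaw":0.2},{"translation":[17.7,-147.7,90],"angular":[0,0,0],"jaw":0.2},{"translation":[17.7,-147.7,90],"angular":[0,0,0],"jaw":0.2},{"translation":[17.7,-147.7,90],"angular":[0,0,0],"jaw":0.2}]'; python3 g.py 459.5 387.4 22.8 .165
python3 - <<'E'
from h import *
np.set_printoptions(suppress=True)
for n,uv,uc,ub in(("top",(335,208),(335,208),(215,216)),("side",(321,197),(321,205),(289,327))):
    im=ctrl.get_image(n); cv2.imwrite(f"pics/{n}2.png",im[:,:,::-1])
    for r in("green","cream"):
      try: print(n,r,fit(n,hull(im,uv,*SZ[r][3],r=28),model(*SZ[r][:2],76 if r=="green" else 40)))
      except Exception as e: print(n,r,e)
a=cv2.imread("pics/top2.png")[150:270,150:370];b=cv2.imread("pics/side2.png")[150:370,210:430]
cv2.imwrite("pics/m2.png",np.hstack([cv2.resize(a,None,fx=2,fy=2),cv2.resize(b[100:],None,fx=2,fy=2)]))
E
```

```text
t: 6.2
ee_pos: [460.3, 385.6, 73.3]
orientation: [-3.131, -0.259, -0.001]
ft_force: [0.3, -0.2, -0.4]
width: 35.7
grasp_force: 30.0
t 6.2 pos [460.3 385.6  73.3] h 0.165 SHIFT [-0.5 -1.8 50.5] ANG [-0. -0. -0.] w 35.7 F [ 0.3 -0.2 -0.4]
top green [477.907  25.516   0.273   0.955]
top cream [477.49   27.486   0.27    0.229]
side green [506.454  14.377  -1.08    0.134]
side cream [475.952 -18.407   0.087   0.576]
```

View pics/side2.png

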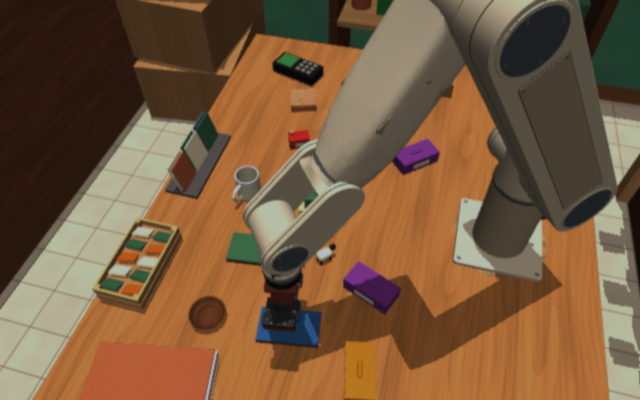

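The arm blocks part of the side view; the tin hovers over the blue riser at (285,325). Lower, release and retreat upward.

```bash
python3 -m creep '[{"translation":[-1,-1,25],"angular":[0,0,0],"jaw":0.2},{"translation":[-1,-1,40],"angular":[0,0,0],"jaw":0.2},{"translation":[-1,-1,46],"angular":[0,0,0],"jaw":0.2},{"translation":[-1,-1,49],"angular":[0,0,0],"jaw":0.2},{"translation":[-1,-1,50.5],"angular":[0,0,0],"jaw":0.2},{"translation":[-1,-1,50.5],"angular":[0,0,0],"jaw":0.2},{"translation":[-1,-1,50.5],"angular":[0,0,0],"jaw":0.6},{"translation":[-1,-1,50.5],"angular":[0,0,0],"jaw":0.7}]'; python3 g.py 478 26 150 .265
```

```text
t: 7.3
ee_pos: [459.3, 386.0, 22.4]
orientation: [-3.131, -0.258, -0.001]
ft_force: [0.2, 0.2, -0.7]
width: 52.4
grasp_force: 0.0
t 7.3 pos [459.3 386.   22.4] h 0.165 SHIFT [ -40.5  358.2 -127.8] ANG [-0.  -0.  -0.1] w 52.4 F [ 0.2  0.2 -0.7]
```

```bash
python3 -m creep '[{"translation":[0,0,-5],"angular":[0,0,0],"jaw":0.7},{"translation":[0,0,-30],"angular":[0,0,0],"jaw":1},{"translation":[0,0,-70],"angular":[0,0,0],"jaw":1},{"translation":[2,25,-110],"angular":[0,0,-0.02],"jaw":1},{"translation":[-5,70,-125],"angular":[0,0,-0.04],"jaw":1},{"translation":[-12,120,-127],"angular":[0,0,-0.06],"jaw":1},{"translation":[-20,170,-127],"angular":[0,0,-0.08],"jaw":1},{"translation":[-28,220,-127],"angular":[0,0,-0.1],"jaw":1}]'; python3 g.py 478 27 50 .265
python3 - <<'E'
from h import *
np.set_printoptions(suppress=True)
for n,ub in(("top",(215,216)),("side",(289,322))):
    im=ctrl.get_image(n); cv2.imwrite(f"pics/{n}3.png",im[:,:,::-1])
a=cv2.imread("pics/top3.png")[166:266,165:265];b=cv2.imread("pics/side3.png")[270:370,240:340]
cv2.imwrite("pics/m3.png",np.hstack([cv2.resize(a,None,fx=4,fy=4),cv2.resize(b,None,fx=4,fy=4)]))
E
```

```text
t: 8.3
ee_pos: [467.6, 162.9, 149.8]
orientation: [-3.114, -0.416, -0.002]
ft_force: [1.2, -0.6, -0.1]
width: 87.8
grasp_force: 0.0
t 8.3 pos [467.6 162.9 149.8] h 0.266 SHIFT [-25.8 133.8  99.7] ANG [-0.    -0.001  0.001] w 87.8 F [ 1.2 -0.6 -0.1]
```

View pics/m3.png

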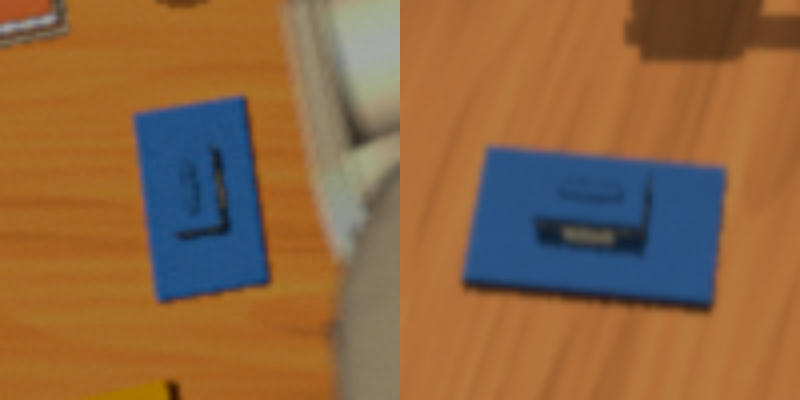

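The blue tin stands upright near the middle of its riser: lid around (197,190) in the left crop, with the dark sides visible. I'll fit those dark sides numerically while moving on.

```bash
cat >> h.py <<'E'
def darkfit(n,im,uv,L,W,z0,z1,p0,vmax=70,r=22,fixyaw=None):
    "fit dark side faces facing the camera (below z1 of the tin) by raster IoU"
    S=8;x,y=map(int,uv);c=cv2.resize(im[y-r:y+r,x-r:x+r],None,fx=S,fy=S,interpolation=cv2.INTER_CUBIC)
    m=cv2.inRange(c.max(2),0,vmax); m=cv2.morphologyEx(m,cv2.MORPH_OPEN,np.ones((5,5)))>0
    def render(p):
        k,s=np.cos(p[2]),np.sin(p[2]);q=lambda z:proj(n,model(L,W,z)@np.array([[k,s,0],[-s,k,0],[0,0,1]])+[p[0],p[1],0])
        f=lambda P:np.round(((cv2.convexHull(P.astype(np.float32))[:,0]-[x-r,y-r]+.5)*S)*16).astype(np.int32)
        a=np.zeros(m.shape,np.uint8);t=q(z1);cv2.fillPoly(a,[f(np.r_[t,q(z0)])],1,shift=4);cv2.fillPoly(a,[f(t)],0,shift=4);return a>0
    best=None
    for st in(2,1,.5,.25):
        b0=best[1] if best else np.array(p0,float); b=[]
        for dx in range(-4,5):
            for dy in range(-4,5):
                p=b0+[dx*st,dy*st,0];a=render(p);b.append(((a&m).sum()/(a|m).sum(),p))
        best=max(b,key=lambda t:t[0])
    return np.round(best[1],2),round(best[0],2)
E
python3 - <<'E'
from h import *
for n,uv,p0 in(("top",(214,215),(459.6,385.3,.165)),("side",(288,323),(459.3,389.4,.165))):
    im=cv2.imread(f"pics/{n}3.png")[:,:,::-1].copy(); 
    for v in(50,65,80): print(n,v,darkfit(n,im,uv,62,36,16,50,p0,v,18))
    h=hull(im,uv,*BL); print(fit(n,h,model(144,84,16),(.1,)))
E
```

```text
top 50 (array([4.591e+02, 3.868e+02, 1.600e-01]), np.float64(0.2))
top 65 (array([4.606e+02, 3.858e+02, 1.600e-01]), np.float64(0.54))
top 80 (array([4.611e+02, 3.853e+02, 1.600e-01]), np.float64(0.81))
[4.59660e+02 3.85322e+02 1.64000e-01 9.78000e-01]
side 50 (array([4.5905e+02, 3.8365e+02, 1.6000e-01]), np.float64(0.11))
side 65 (array([4.583e+02, 3.869e+02, 1.600e-01]), np.float64(0.44))
side 80 (array([4.6030e+02, 3.8765e+02, 1.6000e-01]), np.float64(0.75))
[4.59311e+02 3.89761e+02 1.65000e-01 9.68000e-01]
```

```bash
python3 -m creep '[{"translation":[-8,40,0],"angular":[0,0,0],"jaw":1},{"translation":[-16,85,0],"angular":[0,0,0],"jaw":1},{"translation":[-24,120,0],"angular":[0,0,0],"jaw":1},{"translation":[-26.3,134.3,5],"angular":[0,0,0],"jaw":1},{"translation":[-26.3,134.3,50],"angular":[0,0,0],"jaw":1},{"translation":[-26.3,134.3,85],"angular":[0,0,0],"jaw":1},{"translation":[-26.3,134.3,100],"angular":[0,0,0],"jaw":1},{"translation":[-26.3,134.3,103.7],"angular":[0,0,0],"jaw":1}]'; python3 g.py 477.6 26.4 46 .265
```

```text
t: 9.4
ee_pos: [477.2, 28.4, 44.9]
orientation: [-3.114, -0.416, 0.002]
ft_force: [-0.2, -0.5, -0.1]
width: 87.7
grasp_force: 0.0
t 9.4 pos [477.2  28.4  44.9] h 0.265 SHIFT [-0.1  2.  -1.1] ANG [-0.     0.001  0.   ] w 87.7 F [-0.2 -0.5 -0.1]
```

```bash
python3 -m creep '[{"translation":[0,0,0],"angular":[0,0,0],"jaw":0.5},{"translation":[0,0,0],"angular":[0,0,0],"jaw":0.4},{"translation":[0,0,0],"angular":[0,0,0],"jaw":0.4},{"translation":[0,0,0],"angular":[0,0,0],"jaw":0.4},{"translation":[0,0,0],"angular":[0,0,0],"jaw":0.4},{"translation":[0,0,0],"angular":[0,0,0],"jaw":0.4},{"translation":[0,0,-5],"angular":[0,0,0],"jaw":0.4},{"translation":[0,0,-15],"angular":[0,0,0],"jaw":0.4}]'; python3 g.py 605.6 201.8 110 .119
```

```text
t: 10.4
ee_pos: [476.8, 27.8, 60.5]
orientation: [-3.114, -0.415, 0.002]
ft_force: [0.1, 0.8, -0.9]
width: 50.0
grasp_force: 30.0
t 10.4 pos [476.8  27.8  60.5] h 0.265 SHIFT [ 169.8 -134.3  -49.7] ANG [-0.     0.001  0.146] w 50.0 F [ 0.1  0.8 -0.9]
```

```bash
python3 -m creep '[{"translation":[0,0,-20],"angular":[0,0,0],"jaw":0.4},{"translation":[10,-8,-45],"angular":[0,0,0.02],"jaw":0.4},{"translation":[45,-36,-58],"angular":[0,0,0.05],"jaw":0.4},{"translation":[85,-67,-58],"angular":[0,0,0.08],"jaw":0.4},{"translation":[125,-99,-55],"angular":[0,0,0.11],"jaw":0.4},{"translation":[155,-123,-50],"angular":[0,0,0.146],"jaw":0.4},{"translation":[169.8,-134.3,-40],"angular":[0,0,0.146],"jaw":0.4},{"translation":[169.8,-134.3,-20],"angular":[0,0,0.146],"jaw":0.4}]'; python3 g.py 605.6 201.8 21.5 .119
```

```text
t: 11.4
ee_pos: [606.6, 202.3, 80.1]
orientation: [-3.136, -0.189, -0.002]
ft_force: [-0.9, -0.8, -1.4]
width: 49.5
grasp_force: 30.0
t 11.4 pos [606.6 202.3  80.1] h 0.12 SHIFT [-1.1  0.4 58.6] ANG [-0.    -0.001  0.001] w 49.5 F [-0.9 -0.8 -1.4]
```

```bash
python3 -m creep '[{"translation":[0,0,0],"angular":[0,0,0],"jaw":0.4},{"translation":[0,0,0],"angular":[0,0,0],"jaw":0.4},{"translation":[0,0,15],"angular":[0,0,0],"jaw":0.4},{"translation":[0,0,30],"angular":[0,0,0],"jaw":0.4},{"translation":[0,0,30],"angular":[0,0,0],"jaw":0.4},{"translation":[0,0,30],"angular":[0,0,0],"jaw":0.4},{"translation":[0,0,30],"angular":[0,0,0],"jaw":0.4},{"translation":[0,0,30],"angular":[0,0,0],"jaw":0.4}]';python3 g.py 605.6 201.8 21.5 .119
python3 - <<'E'
from h import *
np.set_printoptions(suppress=True)
K=((20,20,115),(50,150,255))
for n,uv in(("top",(335,208)),("side",(321,205))):
    im=ctrl.get_image(n); cv2.imwrite(f"pics/{n}4.png",im[:,:,::-1])
    try: print(n,fit(n,hull(im,uv,*K,r=30),model(124,64,40)))
    except Exception as e: print(n,e)
E
```

```text
t: 12.4
ee_pos: [606.4, 202.0, 50.9]
orientation: [-3.136, -0.187, -0.001]
ft_force: [1.0, 0.4, -1.8]
width: 50.1
grasp_force: 30.0
t 12.4 pos [606.4 202.   50.9] h 0.119 SHIFT [-0.8  0.1 29.4] ANG [-0.    -0.001 -0.   ] w 50.1 F [ 1.   0.4 -1.8]
top [461.633  65.778   0.318   0.437]
side [475.738  31.886   0.265   0.94 ]
```

```bash
python3 -m creep '[{"translation":[-1,0,15],"angular":[0,0,0],"jaw":0.4},{"translation":[-1,0,24],"angular":[0,0,0],"jaw":0.4},{"translation":[-1,0,28],"angular":[0,0,0],"jaw":0.4},{"translation":[-1,0,29.5],"angular":[0,0,0],"jaw":0.4},{"translation":[-1,0,29.5],"angular":[0,0,0],"jaw":0.4},{"translation":[-1,0,29.5],"angular":[0,0,0],"jaw":0.4},{"translation":[-1,0,29.5],"angular":[0,0,0],"jaw":0.8},{"translation":[-1,0,29.5],"angular":[0,0,0],"jaw":0.8}]';python3 g.py 477 27 120 .265
```

```text
t: 13.5
ee_pos: [605.3, 201.8, 20.9]
orientation: [-3.136, -0.186, -0.001]
ft_force: [0.0, 0.1, 0.7]
width: 66.6
grasp_force: 0.0
t 13.5 pos [605.3 201.8  20.9] h 0.119 SHIFT [-148.1  158.3  -99.2] ANG [-0.    -0.    -0.146] w 66.6 F [0.  0.1 0.7]
```

```bash
python3 -m creep '[{"translation":[0,0,-5],"angular":[0,0,0],"jaw":0.8},{"translation":[0,0,-30],"angular":[0,0,0],"jaw":1},{"translation":[0,0,-70],"angular":[0,0,0],"jaw":1},{"translation":[-30,30,-95],"angular":[0,0,-0.03],"jaw":1},{"translation":[-70,73,-100],"angular":[0,0,-0.06],"jaw":1},{"translation":[-105,110,-100],"angular":[0,0,-0.1],"jaw":1},{"translation":[-135,143,-100],"angular":[0,0,-0.146],"jaw":1},{"translation":[-148,158,-100],"angular":[0,0,-0.146],"jaw":1}]'; python3 g.py 477 27 8 .265
python3 - <<'E'
from h import *
np.set_printoptions(suppress=True)
for n in("top","side"):
    im=ctrl.get_image(n); cv2.imwrite(f"pics/{n}5.png",im[:,:,::-1])
a=cv2.imread("pics/top5.png")[120:220,230:330];b=cv2.imread("pics/side5.png")[200:300,210:310]
cv2.imwrite("pics/m5.png",np.hstack([cv2.resize(a,None,fx=4,fy=4),cv2.resize(b,None,fx=4,fy=4)]))
for n,uv,p0 in(("top",(277,168),(606,200.8,.119)),("side",(258,246),(604.8,204.5,.119))):
    im=cv2.imread(f"pics/{n}5.png")[:,:,::-1].copy()
    for v in(50,60): print(n,v,darkfit(n,im,uv,92,50,16,52,p0,v,22))
E
```

```text
t: 14.5
ee_pos: [475.7, 26.0, 121.2]
orientation: [-3.114, -0.412, 0.0]
ft_force: [0.5, 0.7, 0.5]
width: 88.4
grasp_force: 0.0
t 14.5 pos [475.7  26.  121.2] h 0.263 SHIFT [  1.6  -0.6 113.2] ANG [-0.     0.    -0.002] w 88.4 F [0.5 0.7 0.5]
top 50 (array([603.75, 200.55,   0.12]), np.float64(0.43))
top 60 (array([603.75, 201.3 ,   0.12]), np.float64(0.54))
side 50 (array([602.8 , 202.25,   0.12]), np.float64(0.32))
side 60 (array([603.05, 203.5 ,   0.12]), np.float64(0.5))
```

View pics/m5.png

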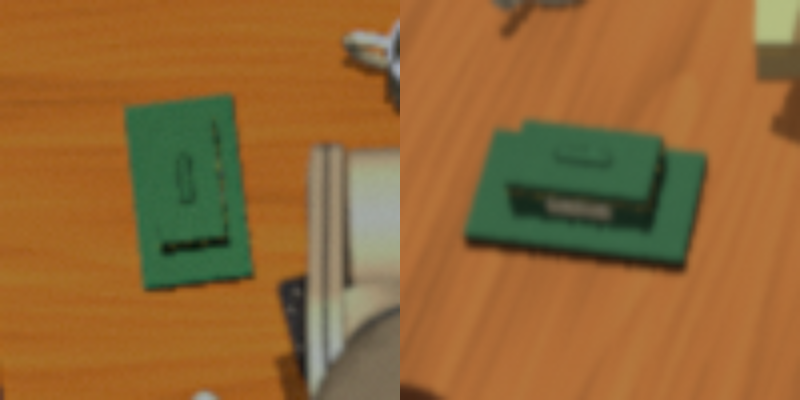

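The green tin is upright and central on its riser (left crop, (183,178)). Now the cream tin.

```bash
python3 -m creep '[{"translation":[1.6,-2,10],"angular":[0,0,0],"jaw":1},{"translation":[1.6,-2,40],"angular":[0,0,0],"jaw":1},{"translation":[1.6,-2,70],"angular":[0,0,0],"jaw":1},{"translation":[1.6,-2,95],"angular":[0,0,0],"jaw":1},{"translation":[1.6,-2,108],"angular":[0,0,0],"jaw":1},{"translation":[1.6,-2,113],"angular":[0,0,0],"jaw":1},{"translation":[1.6,-2,113],"angular":[0,0,0],"jaw":1},{"translation":[1.6,-2,113],"angular":[0,0,0],"jaw":0.6}]';python3 -m creep '[{"translation":[0,0,0],"angular":[0,0,0],"jaw":0.55},{"translation":[0,0,0],"angular":[0,0,0],"jaw":0.55},{"translation":[0,0,0],"angular":[0,0,0],"jaw":0.55},{"translation":[0,0,0],"angular":[0,0,0],"jaw":0.55},{"translation":[0,0,0],"angular":[0,0,0],"jaw":0.55},{"translation":[0,0,0],"angular":[0,0,0],"jaw":0.55},{"translation":[0,0,0],"angular":[0,0,0],"jaw":0.55},{"translation":[0,0,0],"angular":[0,0,0],"jaw":0.55}]'; python3 g.py 458.8 -369 110 .377
```

```text
t: 15.6
ee_pos: [478.5, 29.7, 8.6]
orientation: [3.114, 0.415, 0.002]
ft_force: [0.3, 0.6, -0.3]
width: 80.9
grasp_force: 0.0
t: 16.6
ee_pos: [478.4, 29.5, 8.6]
orientation: [3.114, 0.415, 0.002]
ft_force: [-0.0, -1.6, 5.8]
width: 63.7
grasp_force: 30.0
t 16.6 pos [478.4  29.5   8.6] h 0.265 SHIFT [-123.2  379.5 -101.4] ANG [ 0.    -0.001 -0.112] w 63.7 F [-0.  -1.6  5.8]
```

```bash
python3 -m creep '[{"translation":[0,0,-15],"angular":[0,0,0],"jaw":0.55},{"translation":[0,0,-50],"angular":[0,0,0],"jaw":0.55},{"translation":[-5,15,-90],"angular":[0,0,-0.01],"jaw":0.55},{"translation":[-20,60,-110],"angular":[0,0,-0.03],"jaw":0.55},{"translation":[-37,114,-115],"angular":[0,0,-0.05],"jaw":0.55},{"translation":[-55,170,-115],"angular":[0,0,-0.07],"jaw":0.55},{"translation":[-73,226,-115],"angular":[0,0,-0.09],"jaw":0.55},{"translation":[-91,280,-115],"angular":[0,0,-0.112],"jaw":0.55}]';python3 g.py 458.8 -369 80 .377
```

```text
t: 17.6
ee_pos: [462.7, -266.1, 123.7]
orientation: [-3.086, -0.589, -0.0]
ft_force: [1.7, -0.7, -2.5]
width: 63.9
grasp_force: 30.0
t 17.6 pos [ 462.7 -266.1  123.7] h 0.377 SHIFT [-41.5  94.2  43.7] ANG [-0. -0.  0.] w 63.9 F [ 1.7 -0.7 -2.5]
```

Move above the riser, 1 s settle, with tool x +2 for the tin's offset in the hand; look before lowering.

```bash
python3 -m creep '[{"translation":[-20,45,0],"angular":[0,0,0],"jaw":0.55},{"translation":[-34,80,10],"angular":[0,0,0],"jaw":0.55},{"translation":[-39.5,94.2,30],"angular":[0,0,0],"jaw":0.55},{"translation":[-39.5,94.2,60],"angular":[0,0,0],"jaw":0.55},{"translation":[-39.5,94.2,70],"angular":[0,0,0],"jaw":0.55},{"translation":[-39.5,94.2,70],"angular":[0,0,0],"jaw":0.55},{"translation":[-39.5,94.2,70],"angular":[0,0,0],"jaw":0.55},{"translation":[-39.5,94.2,70],"angular":[0,0,0],"jaw":0.55}]';python3 g.py 460.6 -368.3 24.6 .377
python3 - <<'E'
from h import *
b=ctrl.get_image("side");a=ctrl.get_image("top"); cv2.imwrite("pics/m6.png",np.hstack([cv2.resize(a[160:260,420:520],None,fx=4,fy=4),cv2.resize(b[60:160,310:410],None,fx=4,fy=4)])[:,:,::-1])
E
```

```text
t: 18.6
ee_pos: [461.9, -366.8, 54.1]
orientation: [3.085, 0.589, 0.002]
ft_force: [0.1, -0.8, -3.0]
width: 63.9
grasp_force: 30.0
t 18.6 pos [ 461.9 -366.8   54.1] h 0.377 SHIFT [-1.8  0.9 29.5] ANG [ 0.001 -0.001  0.   ] w 63.9 F [ 0.1 -0.8 -3. ]
```

View pics/m6.png

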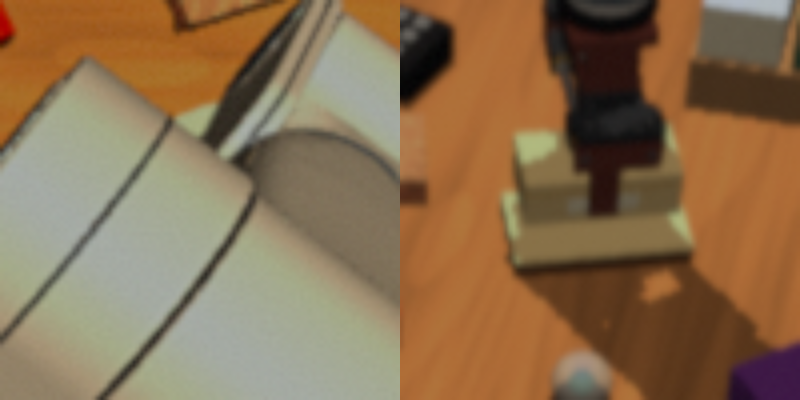

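The cream tin is level above its riser (right crop, tin (600,180), riser front (605,240)). Lower and release.

```bash
python3 -m creep '[{"translation":[-1.8,1,15],"angular":[0,0,0],"jaw":0.55},{"translation":[-1.8,1,24],"angular":[0,0,0],"jaw":0.55},{"translation":[-1.8,1,28],"angular":[0,0,0],"jaw":0.55},{"translation":[-1.8,1,29.5],"angular":[0,0,0],"jaw":0.55},{"translation":[-1.8,1,29.5],"angular":[0,0,0],"jaw":0.55},{"translation":[-1.8,1,29.5],"angular":[0,0,0],"jaw":0.55},{"translation":[-1.8,1,29.5],"angular":[0,0,0],"jaw":0.95},{"translation":[-1.8,1,29.5],"angular":[0,0,0],"jaw":1}]';python3 g.py 612.5 -208.5 110 .42
```

```text
t: 19.7
ee_pos: [460.2, -368.3, 23.4]
orientation: [3.086, 0.588, 0.001]
ft_force: [-0.7, -1.6, -0.2]
width: 80.3
grasp_force: 0.0
t 19.7 pos [ 460.2 -368.3   23.4] h 0.377 SHIFT [200.4 -92.5 -86.5] ANG [ 0.    -0.    -0.043] w 80.3 F [-0.7 -1.6 -0.2]
```

```bash
python3 -m creep '[{"translation":[0,0,-3],"angular":[0,0,0],"jaw":1},{"translation":[0,0,-20],"angular":[0,0,0],"jaw":1},{"translation":[0,0,-55],"angular":[0,0,0],"jaw":1},{"translation":[0,0,-90],"angular":[0,0,0],"jaw":1},{"translation":[35,-15,-100],"angular":[0,0,-0.01],"jaw":1},{"translation":[80,-35,-100],"angular":[0,0,-0.02],"jaw":1},{"translation":[125,-55,-100],"angular":[0,0,-0.03],"jaw":1},{"translation":[165,-75,-95],"angular":[0,0,-0.043],"jaw":1}]'; python3 g.py 612.5 -208.5 100 .42
python3 - <<'E'
from h import *
np.set_printoptions(suppress=True)
b=ctrl.get_image("side");a=ctrl.get_image("top");cv2.imwrite("pics/side7.png",b[:,:,::-1]);cv2.imwrite("pics/top7.png",a[:,:,::-1])
cv2.imwrite("pics/m7.png",np.hstack([cv2.resize(a[160:260,420:520],None,fx=4,fy=4),cv2.resize(b[60:160,310:410],None,fx=4,fy=4)])[:,:,::-1])
E
```

```text
t: 20.7
ee_pos: [587.6, -236.7, 120.3]
orientation: [3.071, 0.655, 0.003]
ft_force: [0.8, 0.2, 0.9]
width: 88.1
grasp_force: 0.0
t 20.7 pos [ 587.6 -236.7  120.3] h 0.42 SHIFT [ 34.2 -15.7  20.3] ANG [ 0.002 -0.002  0.   ] w 88.1 F [0.8 0.2 0.9]
```

View pics/m7.png

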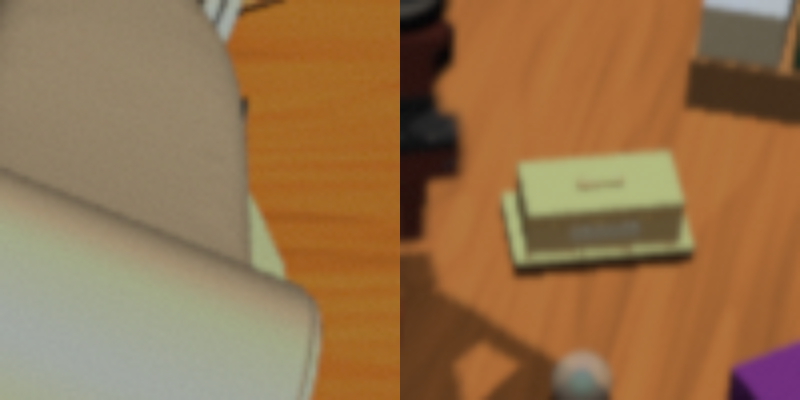

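The cream tin sits flat on its riser and looks centred (right crop: tin bottom edge x 528–683, riser 518–692). I'll quantify that, then pick up the cottage.

Run:
```python
from h import *
np.set_printoptions(suppress=True)
im=cv2.imread("pics/side7.png")[:,:,::-1].copy()
hs=cv2.cvtColor(im,cv2.COLOR_RGB2HSV); print(hs[121,350],hs[118,371],hs[110,350],hs[113,437-340+340] if 0 else hs[115,437])
for uv,r in(((360,106),24),):
  for lo in(((24,40,150),(45,160,255)),((24,40,165),(45,160,255))):
    H=hull(im,uv,*lo,r=r); print(H.min(0),H.max(0),fit("side",H,model(124,64,56),(.3,.4)))
for a,b in((90,140),(70,150)):
  m=im.copy(); k=cv2.inRange(hs,(16,40,a),(45,255,b)); j=np.where(k[...,None]>0,20,200).astype(np.uint8).repeat(3,2)
  print(darkfit("side",j,(360,113),124,64,16,56,(458,-367,.377),100,26))
```

```text
[ 19 120 102] [ 20 118  97] [ 35  79 187] [ 13 176 154]
[339.1875  97.6875] [379.8125 113.0625] [ 457.11  -366.374    0.372    0.96 ]
[339.8125  97.6875] [379.6875 112.6875] [ 455.819 -368.748    0.374    0.924]
(array([ 456.75, -366.  ,    0.38]), np.float64(0.78))
(array([ 456.5 , -365.  ,    0.38]), np.float64(0.71))
```

```bash
python3 -m creep '[{"translation":[20,-9,0],"angular":[0,0,0],"jaw":1},{"translation":[34.2,-15.7,10],"angular":[0,0,0],"jaw":1},{"translation":[34.2,-15.7,30],"angular":[0,0,0],"jaw":1},{"translation":[34.2,-15.7,50],"angular":[0,0,0],"jaw":1},{"translation":[34.2,-15.7,50],"angular":[0,0,0],"jaw":1},{"translation":[34.2,-15.7,50],"angular":[0,0,0],"jaw":1},{"translation":[34.2,-15.7,50],"angular":[0,0,0],"jaw":1},{"translation":[34.2,-15.7,50],"angular":[0,0,0],"jaw":1}]'; python3 g.py 612.5 -208.5 9 .42
```

```text
t: 21.8
ee_pos: [611.0, -209.7, 69.2]
orientation: [3.072, 0.654, 0.002]
ft_force: [-0.1, 0.8, -0.0]
width: 87.8
grasp_force: 0.0
t 21.8 pos [ 611.  -209.7   69.2] h 0.42 SHIFT [ 1.8 -0.5 60.2] ANG [ 0.001 -0.001 -0.   ] w 87.8 F [-0.1  0.8 -0. ]
```

```bash
python3 -m creep '[{"translation":[1.8,0,25],"angular":[0,0,0],"jaw":1},{"translation":[1.8,0,45],"angular":[0,0,0],"jaw":1},{"translation":[1.8,0,56],"angular":[0,0,0],"jaw":1},{"translation":[1.8,0,60],"angular":[0,0,0],"jaw":1},{"translation":[1.8,0,60],"angular":[0,0,0],"jaw":1},{"translation":[1.8,0,60],"angular":[0,0,0],"jaw":0.6},{"translation":[1.8,0,60],"angular":[0,0,0],"jaw":0.5},{"translation":[1.8,0,60],"angular":[0,0,0],"jaw":0.4}]';python3 -m creep '[{"translation":[0,0,0],"angular":[0,0,0],"jaw":0.3},{"translation":[0,0,0],"angular":[0,0,0],"jaw":0.3},{"translation":[0,0,0],"angular":[0,0,0],"jaw":0.3},{"translation":[0,0,0],"angular":[0,0,0],"jaw":0.3},{"translation":[0,0,0],"angular":[0,0,0],"jaw":0.3},{"translation":[0,0,0],"angular":[0,0,0],"jaw":0.3},{"translation":[0,0,0],"angular":[0,0,0],"jaw":0.3},{"translation":[0,0,0],"angular":[0,0,0],"jaw":0.3}]'; python3 g.py 458.1 -369.1 130 .377
```

```text
t: 22.8
ee_pos: [612.5, -208.8, 8.9]
orientation: [3.072, 0.654, 0.001]
ft_force: [0.3, 0.4, 0.1]
width: 61.1
grasp_force: 0.0
t: 23.8
ee_pos: [612.3, -208.7, 8.6]
orientation: [3.073, 0.655, 0.0]
ft_force: [0.8, -0.2, 0.9]
width: 40.1
grasp_force: 29.9
t 23.8 pos [ 612.3 -208.7    8.6] h 0.42 SHIFT [-206.2   83.6 -121.5] ANG [ 0.    -0.     0.043] w 40.1 F [ 0.8 -0.2  0.9]
```

```bash
python3 -m creep '[{"translation":[0,0,-15],"angular":[0,0,0],"jaw":0.3},{"translation":[0,0,-50],"angular":[0,0,0],"jaw":0.3},{"translation":[0,0,-95],"angular":[0,0,0],"jaw":0.3},{"translation":[-25,10,-120],"angular":[0,0,0.01],"jaw":0.3},{"translation":[-70,28,-125],"angular":[0,0,0.02],"jaw":0.3},{"translation":[-120,48,-125],"angular":[0,0,0.03],"jaw":0.3},{"translation":[-165,67,-122],"angular":[0,0,0.043],"jaw":0.3},{"translation":[-195,79,-121.5],"angular":[0,0,0.043],"jaw":0.3}]'; python3 -m creep '[{"translation":[-8,3,0],"angular":[0,0,0],"jaw":0.3},{"translation":[-11,4.6,5],"angular":[0,0,0],"jaw":0.3},{"translation":[-11,4.6,20],"angular":[0,0,0],"jaw":0.3},{"translation":[-11,4.6,35],"angular":[0,0,0],"jaw":0.3},{"translation":[-11,4.6,40],"angular":[0,0,0],"jaw":0.3},{"translation":[-11,4.6,40],"angular":[0,0,0],"jaw":0.3},{"translation":[-11,4.6,40],"angular":[0,0,0],"jaw":0.3},{"translation":[-11,4.6,40],"angular":[0,0,0],"jaw":0.3}]'; python3 g.py 458.1 -369.1 64.6 .377
python3 - <<'E'
from h import *
b=ctrl.get_image("side");cv2.imwrite("pics/side8.png",b[:,:,::-1]); cv2.imwrite("pics/m8.png",cv2.resize(b[70:150,310:410],None,fx=7,fy=7,interpolation=2)[:,:,::-1])
E
```

```text
t: 24.8
ee_pos: [464.7, -361.5, 130.7]
orientation: [3.086, 0.586, 0.0]
ft_force: [-0.7, -0.3, -1.7]
width: 39.9
grasp_force: 29.9
t: 25.8
ee_pos: [458.2, -368.8, 90.5]
orientation: [3.085, 0.588, 0.001]
ft_force: [-0.5, 0.6, -1.8]
width: 40.2
grasp_force: 29.9
t 25.8 pos [ 458.2 -368.8   90.5] h 0.377 SHIFT [-0.2  0.2 25.9] ANG [ 0.001 -0.    -0.   ] w 40.2 F [-0.5  0.6 -1.8]
```

View pics/m8.png

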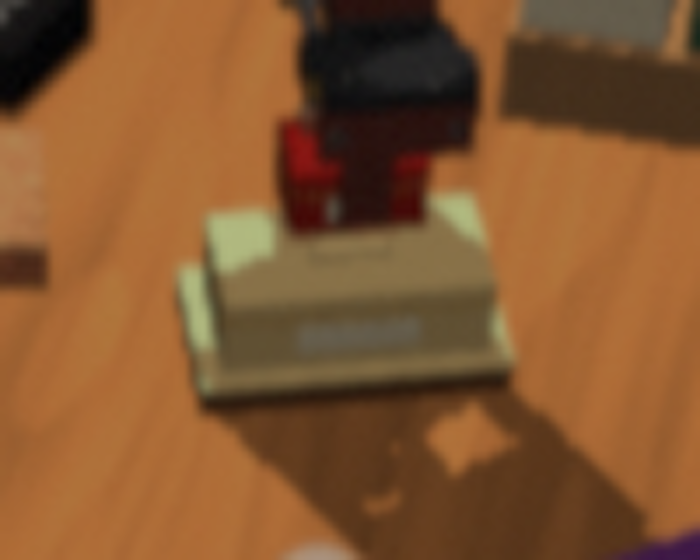

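The side view shows the cottage (bottom edge x 285–425) lined up over the rib (x 313–393), both centred at about 354. Lower it gently, still gripped.

```bash
python3 -m creep '[{"translation":[-0.2,0.2,8],"angular":[0,0,0],"jaw":0.3},{"translation":[-0.2,0.2,14],"angular":[0,0,0],"jaw":0.3},{"translation":[-0.2,0.2,18],"angular":[0,0,0],"jaw":0.3},{"translation":[-0.2,0.2,21],"angular":[0,0,0],"jaw":0.3},{"translation":[-0.2,0.2,23],"angular":[0,0,0],"jaw":0.3},{"translation":[-0.2,0.2,25],"angular":[0,0,0],"jaw":0.3},{"translation":[-0.2,0.2,26],"angular":[0,0,0],"jaw":0.3},{"translation":[-0.2,0.2,26],"angular":[0,0,0],"jaw":0.3}]'; python3 g.py 458.1 -369.1 64.6 .377
```

```text
t: 26.85
ee_pos: [457.8, -368.9, 64.5]
orientation: [3.086, 0.588, 0.0]
ft_force: [-1.9, 2.5, 3.9]
width: 39.9
grasp_force: 29.9
t 26.85 pos [ 457.8 -368.9   64.5] h 0.377 SHIFT [ 0.2  0.3 -0.1] ANG [ 0. -0. -0.] w 39.9 F [-1.9  2.5  3.9]
```

```bash
python3 -m creep '[{"translation":[0,0,0],"angular":[0,0,0],"jaw":0.6},{"translation":[0,0,0],"angular":[0,0,0],"jaw":0.75},{"translation":[0,0,0],"angular":[0,0,0],"jaw":0.75},{"translation":[0,0,-5],"angular":[0,0,0],"jaw":0.75},{"translation":[0,0,-20],"angular":[0,0,0],"jaw":0.75},{"translation":[0,0,-50],"angular":[0,0,0],"jaw":0.75},{"translation":[0,0,-100],"angular":[0,0,0],"jaw":0.75},{"translation":[0,0,-130],"angular":[0,0,0],"jaw":0.75}]'; python3 -m creep '[{"translation":[0,-40,-10],"angular":[0,0,0],"jaw":0.75},{"translation":[0,-90,-10],"angular":[0,0,0],"jaw":0.75},{"translation":[0,-140,-10],"angular":[0,0,0],"jaw":0.75},{"translation":[0,-190,-10],"angular":[0,0,0],"jaw":0.75},{"translation":[0,-240,-10],"angular":[0,0,0],"jaw":0.75},{"translation":[0,-290,-10],"angular":[0,0,0],"jaw":0.75},{"translation":[0,-330,-10],"angular":[0,0,0],"jaw":0.75},{"translation":[0,-350,-10],"angular":[0,0,0],"jaw":0.75}]'
python3 - <<'E'
from h import *
np.set_printoptions(suppress=True)
I={n:ctrl.get_image(n) for n in("top","side")}
for n in I: cv2.imwrite(f"pics/{n}9.png",I[n][:,:,::-1])
for n,uv,ul in(("top",(468,214),(468,213)),("side",(359,113),(358,100))):
    c=hull(I[n],ul,*RD)
    for z in(50,56,62): print(n,"cottage",z,fit(n,c,model(62,40,34+z,46+z),(.3,.5)))
a,b=I["top"][165:265,418:518],I["side"][60:160,310:410]
cv2.imwrite("pics/m9.png",np.hstack([cv2.resize(x,None,fx=4,fy=4,interpolation=2) for x in(a,b)])[:,:,::-1])
E
```

```text
t: 27.85
ee_pos: [458.5, -369.5, 197.6]
orientation: [3.083, 0.588, 0.004]
ft_force: [0.2, 0.7, -1.2]
width: 65.6
grasp_force: 0.0
t: 28.85
ee_pos: [328.1, -42.0, 204.8]
orientation: [3.085, 0.59, 0.002]
ft_force: [0.3, 0.2, 1.2]
width: 66.1
grasp_force: 0.0
top cottage 50 [ 460.448 -370.135    0.373    0.93 ]
top cottage 56 [ 459.518 -368.319    0.371    0.929]
top cottage 62 [ 458.627 -366.519    0.373    0.929]
side cottage 50 [ 459.281 -373.457    0.409    0.877]
side cottage 56 [ 458.072 -366.455    0.405    0.883]
side cottage 62 [ 456.803 -359.237    0.407    0.889]
```

View pics/m9.png

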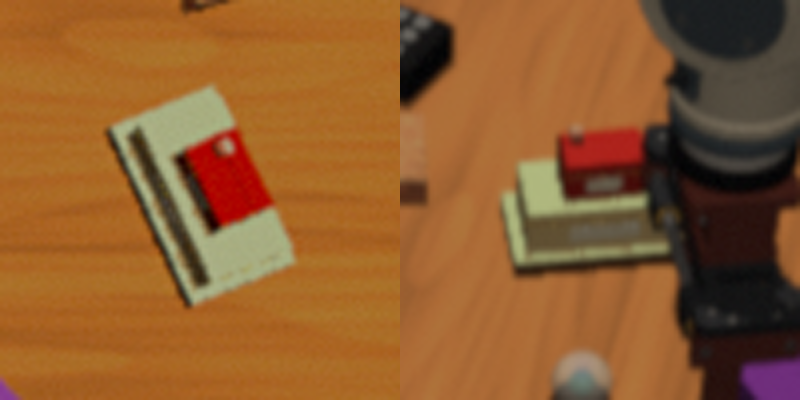

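View pics/side9.png

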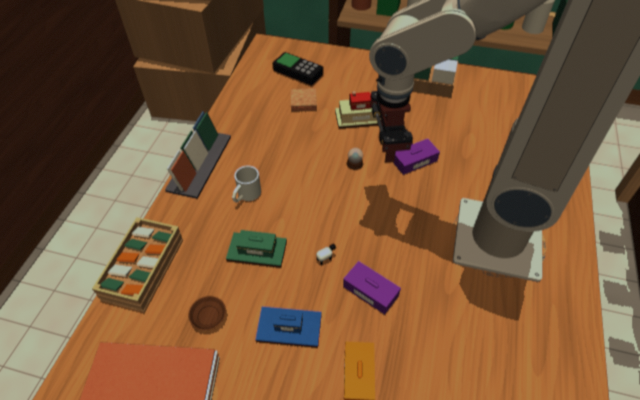

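The cream tin with the cottage stands neatly on its riser (side view, 360,112), with the other tins, mug (247,184), globe (355,158) and sheep (326,254) undisturbed. The gripper partly hides the cottage, so I'll move aside to check the seating height.

```bash
python3 -m creep '[{"translation":[30,-20,0],"angular":[0,0,0],"jaw":0.75},{"translation":[60,-50,0],"angular":[0,0,0],"jaw":0.75},{"translation":[90,-80,0],"angular":[0,0,0],"jaw":0.75},{"translation":[120,-110,0],"angular":[0,0,0],"jaw":0.75},{"translation":[140,-130,0],"angular":[0,0,0],"jaw":0.75},{"translation":[150,-140,0],"angular":[0,0,0],"jaw":0.75},{"translation":[150,-140,0],"angular":[0,0,0],"jaw":0.75},{"translation":[150,-140,0],"angular":[0,0,0],"jaw":0.75}]'
python3 - <<'E'
from h import *
np.set_printoptions(suppress=True)
I={n:ctrl.get_image(n) for n in("top","side")}
for n in I: cv2.imwrite(f"pics/{n}10.png",I[n][:,:,::-1])
for n,uv,ul in(("top",(468,214),(468,213)),("side",(359,113),(360,100))):
    c=hull(I[n],ul,*RD)
    for z in(56,62): print(n,"cottage",z,fit(n,c,model(62,40,34+z,46+z),(.3,.5)))
    if n=="side": print(fit(n,hull(I[n],(360,106),(24,40,150),(45,160,255),r=24),model(124,64,56),(.37,)))
    else: print("riser+tin",fit(n,hull(I[n],uv,(22,25,130),(45,140,255)),model(144,84,16),(.37,)))
E
```

```text
t: 29.95
ee_pos: [416.5, 141.0, 203.9]
orientation: [3.086, 0.587, -0.001]
ft_force: [-0.1, 0.1, 0.5]
width: 66.4
grasp_force: 0.0
top cottage 56 [ 459.665 -368.466    0.382    0.932]
top cottage 62 [ 458.752 -366.663    0.38     0.931]
riser+tin [ 459.446 -370.503    0.378    0.973]Traceback (most recent call last):
  File "<stdin>", line 6, in <module>
  File "h.py", line 18, in hull
    p=cv2.convexHull(max(cs,key=cv2.contourArea))[:,0].astype(float); return (p+.5)/8-.5+[x0,y0]
                     ~~~^^^^^^^^^^^^^^^^^^^^^^^^
ValueError: max() iterable argument is empty
```

```bash
python3 -m creep '[{"translation":[-18,40,0],"angular":[0,0,0],"jaw":0.75},{"translation":[-37,82,0],"angular":[0,0,0],"jaw":0.75},{"translation":[-57,126,0],"angular":[0,0,0],"jaw":0.75},{"translation":[-77,170,0],"angular":[0,0,0],"jaw":0.75},{"translation":[-97,214,0],"angular":[0,0,0],"jaw":0.75},{"translation":[-117,258,0],"angular":[0,0,0],"jaw":0.75},{"translation":[-132,292,0],"angular":[0,0,0],"jaw":0.75},{"translation":[-140,311,0],"angular":[0,0,0],"jaw":0.75}]' | head -2;  python3 -m creep '[{"translation":[-35,29,0],"angular":[0,0,0],"jaw":0.75},{"translation":[-75,61,0],"angular":[0,0,0],"jaw":0.75},{"translation":[-115,94,0],"angular":[0,0,0],"jaw":0.75},{"translation":[-155,127,0],"angular":[0,0,0],"jaw":0.75},{"translation":[-195,160,0],"angular":[0,0,0],"jaw":0.75},{"translation":[-235,193,0],"angular":[0,0,0],"jaw":0.75},{"translation":[-275,225,0],"angular":[0,0,0],"jaw":0.75},{"translation":[-310,254,0],"angular":[0,0,0],"jaw":0.75}]'|head -2
python3 - <<'E'
from h import *
np.set_printoptions(suppress=True)
I={n:ctrl.get_image(n) for n in("top","side")}
for n in I: cv2.imwrite(f"pics/{n}11.png",I[n][:,:,::-1])
a,b=I["top"][165:265,418:518],I["side"][60:160,310:410]
cv2.imwrite("pics/m11.png",np.hstack([cv2.resize(x,None,fx=4,fy=4,interpolation=2) for x in(a,b)])[:,:,::-1])
for n,uv,ul in(("top",(468,214),(468,213)),("side",(359,113),(360,100))):
    try:
        c=hull(I[n],ul,*RD)
        for z in(56,62): print(n,"cottage",z,fit(n,c,model(62,40,34+z,46+z),(.3,.5)))
    except Exception as e: print(e)
for n,uv,p0,L,W,H in(("top",(277,168),(606,200.8,.119),92,50,52),("top",(214,215),(459.6,385.3,.165),62,36,50)): print(darkfit(n,I[n],uv,L,W,16,H,p0,75,20))
E
```

```text
t: 31.05
ee_pos: [400.4, -200.9, 204.1]
t: 32.05
ee_pos: [204.3, -550.5, 204.1]
top cottage 56 [ 459.655 -368.505    0.378    0.929]
top cottage 62 [ 458.734 -366.672    0.378    0.928]
side cottage 56 [ 458.378 -366.505    0.409    0.892]
side cottage 62 [ 457.014 -359.082    0.415    0.897]
(array([604.5 , 200.55,   0.12]), np.float64(0.65))
(array([460.6 , 385.8 ,   0.16]), np.float64(0.71))
```

View pics/m11.png

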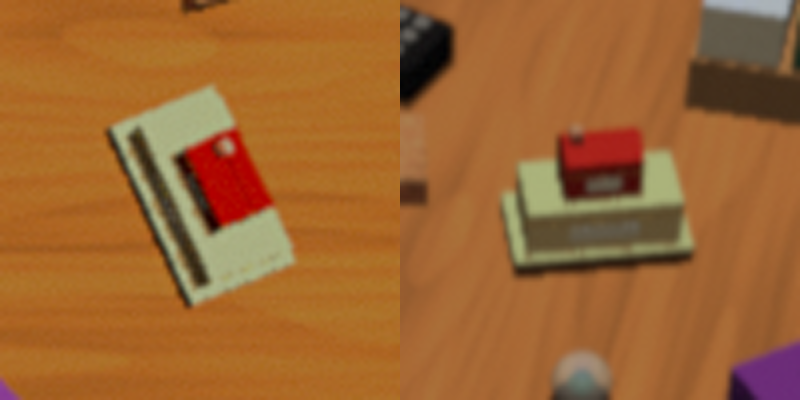

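The cottage sits flat on the cream lid (right crop (600,165)). The descent reached exactly the seated height at about 4 N, and the two-camera height check agrees within about 2 mm (unseated would be +6 mm). All tins are within about 1.5 mm of centre, so I'm handing in.

```bash
python3 -c "
from workcell import ctrl
print(ctrl.close_job())"
```

```text
the job is handed in; nothing more can be done
None
```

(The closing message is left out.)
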